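# Take the larger beaker off the drying peg and seat it in the caddy

## Robot

A 6-joint arm with a two-finger parallel gripper is mounted at the origin on a cart in front of the work surface, level with it; the furniture and walls round the work are solid. World frame = base frame: x ahead of the robot, y to its left, z up, the work surface at z = 0. Lengths are in mm, angles in rad, forces in N, time in s.
With the tool pointing down it reaches from about 275 to 750 mm from the base axis. Payload 10.2 kg.
Tool frame: the origin (TCP) lies midway between the tips of the shut fingers; the grasp point (between the pads) lies manip.grip_point_offset behind it (manip.grip_point_offset is the distance from the TCP to the grasp point, in mm); z points along the fingers, y is the line along which they close (so a half turn about z gives the same grasp; the last joint's range is limited). The gripper opens to 88 mm and grips with 3 to 60 N. Pads are 18 mm wide; open, the fingers measure 123 mm over their backs; the gripper's body (75 mm by 187 mm) begins 45 mm behind the grasp point.
Start: joints at [-1.439, 0.313, 1.498, -0, 1.331, -0.223], TCP at [182.374, -492.312, 217.92] pointing down, gripper open.
Joint ranges: [-2.94, 2.94], [-0.97, 2.17], [0.19, 2.56], [-1.23, 4.37], [0.02, 3.11], [-2.88, 2.88]. Speed limits (rad/s): [2.39, 2.39, 3.01, 3.14, 3.14, 3.14].

## Interface

Orientations are given as [roll, pitch, yaw] about the fixed x, y, z axes, in that order (R = Rz(yaw) Ry(pitch) Rx(roll)).
In Python, from cell import sensors, viewer, job_done, manip gives the robot as it stands.
- The arm moves only by the shell command python3 -m inch 'ROWS' [FORCE]. ROWS is JSON, a list of rows, each an object of numbers: "tx", "ty", "tz": the shift along the world's x, y, z in mm; "twist": the turn about the world's z in rad; "hand": the opening, from 0 (shut) to 1 (fully open). A call has 1 to 20 rows; each row is the pose to reach, as a shift and turn from the pose commanded when the call began; what a row does not reach only later rows make up. A row lasts 1/10 s, in which the tool goes at most 50 mm and 8.59 degrees, less where a joint would pass 70% of its speed; a pose out of reach is approached as far as the arm can. A call with a gripper value outside its range is refused whole. The fingers move at their own pace and stop on an object; FORCE is the grip in N (left out, the last holds). Time passes only in rows, so rows that repeat a pose let the fingers close. It gives the time, the measured TCP pose, the force, the opening and the grip force at its end, in the units of the state.
- sensors.state(): the state, without advancing time (a new reading comes with each control period).
- viewer.get_image(name): name is "scene" or "top"; returns the picture (420x560x3 uint8, red, green, blue); there is no depth.
- viewer.calibration(name): a dict with "fx", "fy", "cx", "cy" (pixels), "rvec" (rotation vector, rad) and "tvec" (3), from world to camera coordinates, as OpenCV has them. Camera axes: x right, y down, z forward; pixel columns grow to the right and rows downward; lengths in mm; the calibration is good to about 2 mm. A picture is of the moment at which its call begins. calibration takes no time and is no camera call.
- job_done(): hands the job in; it is judged then, once.
The state is a dict: "time_s": time; "joint_pos": joint angles; "joint_velocities": joint speeds; "joint_efforts": joint torques, N m; "tcp_pos": TCP position; "tcp_rot": TCP orientation; "force": force on the tool from outside, world axes, zero at the start; "torque": the same for the moment, N m; "finger_gap": opening from 0.0 (shut) to 1.0 (fully open); "gripper_force": force on a finger pad.
Only numpy, scipy, OpenCV 4.12 (cv2) and the standard library are available. Lean on these libraries where they do the work, as an engineer would, in place of code of your own. Each camera call takes 0.05 s, during which the arm holds its last target. There are 200 camera calls.

## Task

Two dry glass beakers hang upside down on the leaning pegs of the drying rack. Lift the larger one straight up along its peg until it is clear without forcing it, turn it level with its mouth still down, and lower it gently into the wide round pocket of the grey caddy until it just rests on the sprung pad inside, not pushing the pad down more than about 2 mm. Let go only then, without dropping it, and leave the smaller beaker on its peg and everything else where it is.

Things in the scene. Friction and masses are not known exactly. Their poses are not given: they have to be found in the camera images.
- large_beaker: The larger glass beaker: 72 mm tall, 52 mm across the base widening to 58 mm at the lip, wall 3 mm, about 75 g; hangs mouth down on either of the two pegs. Origin: centre of the outside of its base (the upper end while it hangs). z runs from base to mouth: down along the peg while hanging, straight down when seated. Grip it round the body within 40 mm of the base.
- large_beaker_mouth (a point): Centre of the larger beaker's mouth, in the plane of its lip, 72 mm from the base along its z axis.
- small_beaker: The smaller glass beaker, 60 mm tall, 50 mm across the lip, on the other peg. Same axes (origin at the centre of its base, z to its mouth). It stays on its peg.
- rack: Drying rack, fixed: white foot with two white pegs on a grey sloping plate; foot 170 x 250 mm on the worktop. Origin: centre of its underside; -x is its front, y along the row of pegs.
- plate: The rack's sloping plate, 130 x 250 x 6 mm. Origin: centre of its upper face, 62 mm above the worktop; z square to it, along the pegs, leaning 38 degrees from vertical to the rack's front; y along the row. Pegs at x = 0, y = +60 and -60 mm, 80 mm long, with a 28 mm wide head and a 28 mm collar 30-38 mm up; beakers hang on them loosely, and are clear once the mouth is over 80 mm from the plate.
- caddy: Grey storage block, 90 x 180 x 42 mm, fixed. Origin: centre of its underside; y along its length. It has two round pockets: a wide one, 62 mm across, centred at y = +40 mm, and a narrow one, 54 mm across, at y = -45 mm.
- wide_pocket (a point): Centre of the wide pocket's mouth, in the caddy's top face 42 mm above the worktop; its edge has a 1.5 mm chamfer. The floor is a dark rubber pad on a soft spring, set to a different height each time, 5 to 25 mm below the top face; that height is not reported, so feel for it.
- pad (a joint): How far the sprung pad in the wide pocket is pushed down from wherever it stands, in m: 0 free, 0.006 at its stop; about 1.5 N a millimetre.
- sample_bottle: White screw-cap sample bottle, 41 mm across, 74 mm tall; origin at the centre of its underside. A bystander.
- petri: Petri dish, 57 mm across, 12 mm high; origin at the centre of its underside. A bystander.
- bench_timer: White bench timer, 58 x 62 x 20 mm; origin at the centre of its underside. A bystander.

How it is judged (in metres and radians):
On the way, in this order (a step that is already met when the one before it is completed fails the run):
1. the larger beaker is held in the fingers with its mouth clear of the peg's tip (contact force between large_beaker and the fingers above 0.3 N and z of large_beaker_mouth in the frame of plate above 0.082 m), for 0.1 s.
2. the larger beaker is held level, mouth down (within 8 degrees), over or in the wide pocket (mouth centre within 20 mm of the pocket's centre from above) (contact force between large_beaker and the fingers above 0.3 N and angle between large_beaker's own z axis and vertical above 3 rad and horizontal distance between large_beaker_mouth and wide_pocket below 0.02 m), for 0.1 s.
At the end, for the whole second after the job is handed in: The larger beaker rests mouth down in the wide pocket: mouth centre within 4 mm of the pocket's centre and at least 3 mm below the caddy's top face, upright within 4 degrees, released and at rest; the smaller beaker still hangs on its peg, within 20 mm of where it was (horizontal distance between large_beaker_mouth and wide_pocket below 0.004 m and z of large_beaker_mouth in the frame of wide_pocket below -0.003 m and angle between large_beaker's own z axis and vertical above 3.07159 rad and linear speed of large_beaker below 0.01 m/s and angular speed of large_beaker below 0.1 rad/s and distance of small_beaker from where it was at the start of the episode below 0.02 m); the robot touches nothing.
It fails at once if the sprung pad is pushed down more than 3.5 mm (value of joint pad above 0.0035 m).
It fails at once if the larger beaker is dropped, even a few millimetres (faster than 0.2 m/s while the fingers do not hold it) (linear speed of large_beaker above 0.2 m/s and contact force between large_beaker and the fingers below 0.05 N).
It fails at once if the larger beaker is pressed against the caddy with more than 25 N (contact force between large_beaker and caddy above 25 N).
It fails at once if the larger beaker is forced against the rack with more than 20 N (contact force between large_beaker and rack above 20 N).
It fails at once if the smaller beaker is moved more than 20 mm, or the sample bottle, petri dish or timer more than 30 mm (distance of small_beaker from where it was at the start of the episode above 0.02 m or distance of any of sample_bottle, petri, bench_timer from where it was at the start of the episode above 0.03 m).
It also fails if it takes over 51 s, if anything falls off the work surface, if the arm or the gripper's body presses on something with over 40 N, if the wrist force passes 120 N, or if a joint passes its speed limit or range.

## Working session

There is one attempt and no reset: what is moved stays moved. The work goes in short steps, Python scripts to look and compute and a shell command to move; the robot and the scene stay as the last step left them, time stands still between calls to the robot, and variables do not carry over. Pictures are saved under pics/ and viewed, at most 10 in all, crops included, and the job is handed in when it is done.

```bash
mkdir -p pics; ls
python3 - <<'E'
from cell import sensors, viewer, manip
import cv2
for n in("scene","top"):
    im=viewer.get_image(n); cv2.imwrite(f"pics/{n}0.png",im[:,:,::-1]); print(n,viewer.calibration(n))
print(sensors.state(), manip.grip_point_offset)
E
```

```text
pics
scene {'fx': 383.1516689994175, 'fy': 383.1516689994175, 'cx': 275.95185769011965, 'cy': 203.01481312585716, 'rvec': array([ 0.69803865, -2.29251718,  1.4658425 ]), 'tvec': array([379.35744034, 250.30063328, 684.66490635])}
top {'fx': 383.22605679071086, 'fy': 383.22605679071086, 'cx': 280.28145152990567, 'cy': 211.17759608262668, 'rvec': array([ 2.11824762, -2.16719017,  0.14430723]), 'tvec': array([-73.05584155, 545.63828172, 995.97687766])}
{'time_s': 0.1, 'joint_pos': array([-1.43938476e+00,  3.13424443e-01,  1.49832431e+00,  3.08483152e-05,
        1.33098771e+00, -2.23427298e-01]), 'joint_velocities': array([ 0.00053534, -0.00180753, -0.00141207,  0.00067394, -0.0006404 ,
       -0.00014979]), 'joint_efforts': array([ 2.46068514e-03, -4.02813470e+01, -2.52647299e+01,  6.95353886e-02,
        3.42033128e-02, -5.09944778e-05]), 'tcp_pos': array([ 182.3582654 , -492.07128565,  217.41660535]), 'tcp_rot': array([-3.14048391e+00, -2.82651422e-04,  3.54831366e-01]), 'force': array([-0.41449863, -0.31201571, -0.84749894]), 'torque': array([-0.02092015,  0.00393906, -0.03793415]), 'gripper_force': 0.0, 'finger_gap': 1.0004202067954553} 18.700000000000003
```

View pics/scene0.png

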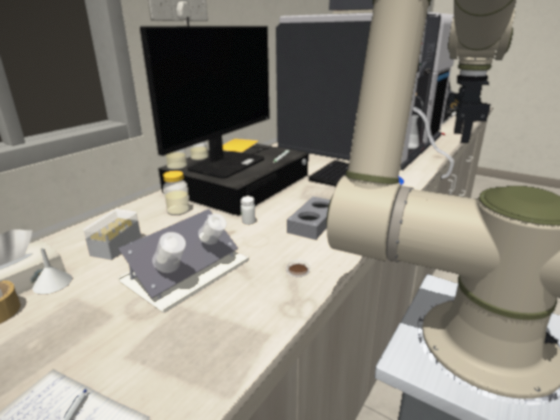

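View pics/top0.png

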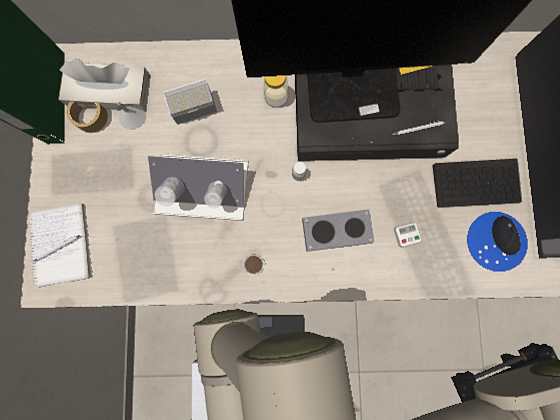

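The top view shows the rack near (200,187) with two beakers, and the caddy at (338,230) with its wide pocket to the left at about (323,231). I'll enlarge both areas to measure them.

Run:
```python
import cv2, numpy as np
t=cv2.imread("pics/top0.png"); s=cv2.imread("pics/scene0.png")
a=cv2.resize(t[145:265,140:390],None,fx=3.2,fy=3.2,interpolation=cv2.INTER_CUBIC)
cv2.imwrite("pics/topc.png",a)
b=cv2.resize(s[190:310,110:350],None,fx=3.3,fy=3.3,interpolation=cv2.INTER_CUBIC)
cv2.imwrite("pics/scenec.png",b)
```

```text
(no output)
```

View pics/topc.png

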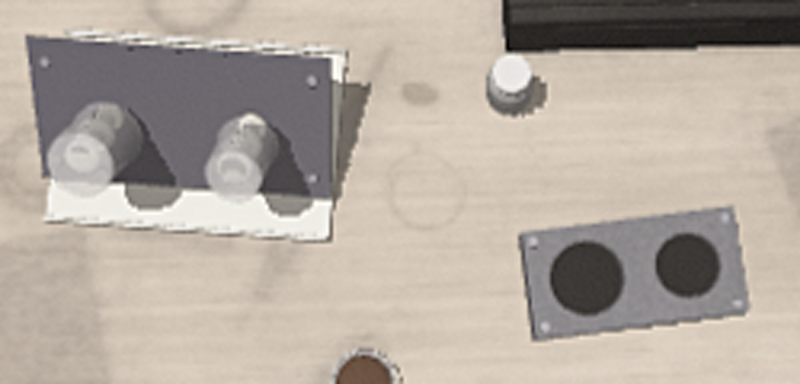

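View pics/scenec.png

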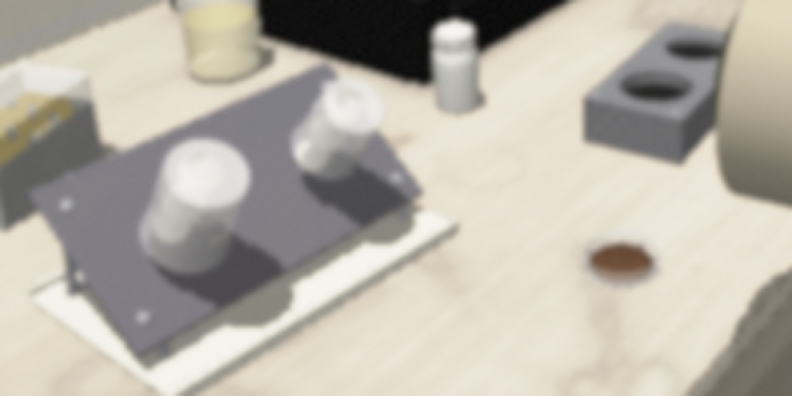

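The larger beaker is on the left peg (rack +y), with its base disc at about (80,158) in the top crop and (208,175) in the scene crop. The wide pocket is at (587,278) in the top crop and (656,86) in the scene crop. Next I'll fit the poses.

```bash
cat > h.py <<'E'
import numpy as np, cv2
from cell import viewer
from scipy.optimize import least_squares
C={n:viewer.calibration(n) for n in("top","scene")}
def proj(n,P):
    c=C[n];K=np.array([[c['fx'],0,c['cx']],[0,c['fy'],c['cy']],[0,0,1]])
    return cv2.projectPoints(np.float64(P).reshape(-1,1,3),c['rvec'],c['tvec'],K,None)[0][:,0]
def ray_z(n,uv,z):  # pixel -> world at height z
    c=C[n];R=cv2.Rodrigues(c['rvec'])[0];o=-R.T@c['tvec']
    d=R.T@np.array([(uv[0]-c['cx'])/c['fx'],(uv[1]-c['cy'])/c['fy'],1]);return o+d*(z-o[2])/d[2]
def tc(p):return (np.array(p,float)+.5)/3.2-.5+[140,145]
def sc(p):return (np.array(p,float)+.5)/3.3-.5+[110,190]
def Rz(a):return np.array([[np.cos(a),-np.sin(a),0],[np.sin(a),np.cos(a),0],[0,0,1]])
L=np.radians(38);PL=np.array([[np.cos(L),0,-np.sin(L)],[0,1,0],[np.sin(L),0,np.cos(L)]])
def plate(q,p):return (Rz(q[2])@PL@np.atleast_2d(p).T).T+[q[0],q[1],62]
def cad(q,p):return (Rz(q[2])@np.atleast_2d(p).T).T+[q[0],q[1],0]
def fit(f,obs,q0):
    r=lambda q:np.concatenate([(proj(n,f(q,p))-uv).ravel() for n,p,uv in obs])
    s=least_squares(r,q0,loss='soft_l1');return s.x,r(s.x).reshape(-1,2)
E
python3 - <<'E'
from h import *
print("cam", [(-cv2.Rodrigues(C[n]['rvec'])[0].T@C[n]['tvec']).round() for n in C])
g=ray_z("top",tc((190,120)),62)
T=lambda l:[("top",p,tc(x)) for p,x in l]; S=lambda l:[("scene",p,sc(x)) for p,x in l]
pt=T([((65,125,0),(27,36)),((65,-125,0),(333,54)),((-65,-125,0),(330,199)),((-65,125,0),(44,181))])
ps=S([((65,125,0),(33,188)),((65,-125,0),(326,66)),((-65,-125,0),(421,192)),((-65,125,0),(148,355))])
for o in(pt,ps,pt+ps):
    q,r=fit(plate,o,[g[0],g[1],0]);print("plate",q.round(3),r.round(1).tolist())
qp=q
g=ray_z("top",tc((635,272)),42)
ct=T([((0,40,42),(587,278)),((0,-45,42),(688,265)),((45,90,42),(520,234)),((45,-90,42),(734,207)),((-45,-90,42),(748,309)),((-45,90,42),(534,339))])
cs=S([((0,40,42),(656,87)),((0,-45,42),(697,48)),((45,90,42),(585,100))])
for o in(ct,cs,ct+cs):
    q,r=fit(cad,o,[g[0],g[1],0]);print("cad",q.round(3),r.round(1).tolist(),"pocket",cad(q,(0,40,42)).round(1))
t=cv2.imread("pics/top0.png");s=cv2.imread("pics/scene0.png")
out=[]
for n,im,(x,y,w,h),k in(("top",t,(140,145,110,80),7),("scene",s,(110,200,130,90),6)):
    im=cv2.resize(im[y:y+h,x:x+w],None,fx=k,fy=k,interpolation=cv2.INTER_CUBIC)
    a=np.linspace(0,2*np.pi,40);
    for off in(0,-8):
      for z,r in((83,26),(11,29)):
        P=np.c_[off+r*np.cos(a),60+r*np.sin(a),0*a+z]
        uv=(proj(n,plate(qp,P))-[x,y]+.5)*k-.5
        cv2.polylines(im,[np.int32(uv)],True,(0,0,255) if off else (0,255,0),1)
    uv=(proj(n,plate(qp,[[65,125,0],[65,-125,0],[-65,-125,0],[-65,125,0]]))-[x,y]+.5)*k-.5
    cv2.polylines(im,[np.int32(uv)],True,(255,0,0),1)
    cv2.imwrite(f"pics/ov_{n}.png",im)
E
```

```text
cam [array([ 396.,  -93., 1063.]), array([ 14., 638., 518.])]
plate [ 6.24425e+02  1.35370e+02 -9.10000e-02] [[-0.5, 0.4], [-0.2, 0.9], [0.7, -0.5], [0.1, -0.9]]
plate [ 6.22161e+02  1.34190e+02 -7.50000e-02] [[-0.3, 1.0], [-0.0, -2.5], [1.9, -1.1], [-0.5, 0.2]]
plate [ 6.23419e+02  1.34645e+02 -8.50000e-02] [[-0.3, 1.0], [-0.0, 1.0], [1.1, -0.4], [0.4, -0.2], [-1.0, 0.6], [-0.0, -2.5], [1.6, -1.0], [-1.6, -0.0]]
cad [ 4.89964e+02 -2.38013e+02  1.05000e-01] [[-0.1, 0.0], [-0.1, 0.0], [-0.0, -0.4], [-0.5, -0.5], [0.5, 0.9], [0.2, 0.2]] pocket [[ 485.8 -198.2   42. ]]
cad [ 4.85790e+02 -2.35363e+02  1.09000e-01] [[0.7, -0.1], [-0.2, 0.2], [-0.4, -0.0]] pocket [[ 481.4 -195.6   42. ]]
cad [ 4.89216e+02 -2.38020e+02  1.07000e-01] [[-0.1, 0.3], [-0.1, 0.3], [-0.0, -0.1], [-0.5, -0.3], [0.6, 1.1], [0.2, 0.5], [0.0, -0.8], [-0.7, -0.4], [-1.0, -0.8]] pocket [[ 484.9 -198.2   42. ]]
```

View pics/ov_top.png

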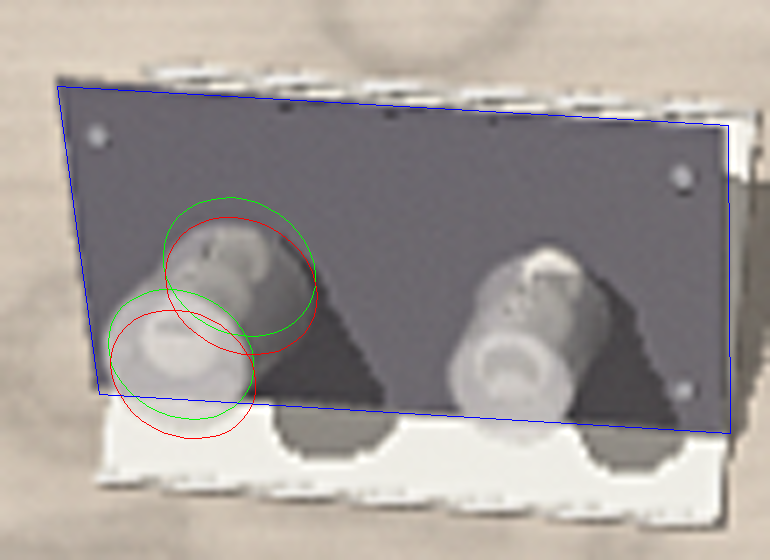

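View pics/ov_scene.png

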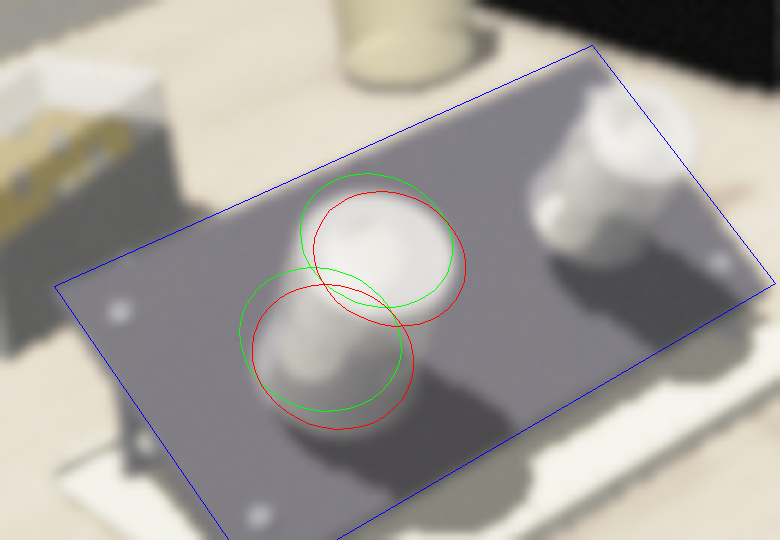

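Run:
```python
from h import *
from cell import sensors
q=[623.8,135,-0.087]
st=sensors.state()
for s in(16,20): 
    g=plate(q,(-7,60,83-s))[0]; print(s,g.round(1),"tcp shift",(g-[0,0,18.7]-st['tcp_pos']).round(1))
print("axis up",(plate(q,(0,0,1))-plate(q,(0,0,0))).round(3), "perp",(plate(q,(1,0,0))-plate(q,(0,0,0))).round(3))
```

```text
16 [582.4 198.8 110.5] tcp shift [ 400.1  690.9 -125.6]
20 [584.9 198.6 107.3] tcp shift [ 402.5  690.7 -128.8]
axis up [[-0.613  0.053  0.788]] perp [[ 0.785 -0.068  0.616]]
```

```bash
python3 -m inch '[{"tx":401,"ty":691,"tz":0,"twist":-0.442,"hand":1},{"tx":401,"ty":691,"tz":0,"twist":-0.442},{"tx":401,"ty":691,"tz":0,"twist":-0.442},{"tx":401,"ty":691,"tz":0,"twist":-0.442},{"tx":401,"ty":691,"tz":0,"twist":-0.442},{"tx":401,"ty":691,"tz":0,"twist":-0.442},{"tx":401,"ty":691,"tz":0,"twist":-0.442},{"tx":401,"ty":691,"tz":0,"twist":-0.442},{"tx":401,"ty":691,"tz":0,"twist":-0.442},{"tx":401,"ty":691,"tz":0,"twist":-0.442},{"tx":401,"ty":691,"tz":0,"twist":-0.442},{"tx":401,"ty":691,"tz":0,"twist":-0.442},{"tx":401,"ty":691,"tz":0,"twist":-0.442},{"tx":401,"ty":691,"tz":0,"twist":-0.442},{"tx":401,"ty":691,"tz":0,"twist":-0.442},{"tx":401,"ty":691,"tz":0,"twist":-0.442},{"tx":401,"ty":691,"tz":0,"twist":-0.442},{"tx":401,"ty":691,"tz":0,"twist":-0.442}]' 8
```

```text
invalid input
```

```bash
python3 -m inch '[{"tx":25,"ty":43,"tz":0,"twist":-0.1,"hand":1},{"tx":50,"ty":86,"tz":0,"twist":-0.2,"hand":1},{"tx":75,"ty":129,"tz":0,"twist":-0.242,"hand":1},{"tx":100,"ty":172,"tz":0,"twist":-0.242,"hand":1},{"tx":125,"ty":215,"tz":0,"twist":-0.242,"hand":1},{"tx":150,"ty":258,"tz":0,"twist":-0.242,"hand":1},{"tx":175,"ty":301,"tz":0,"twist":-0.242,"hand":1},{"tx":200,"ty":344,"tz":0,"twist":-0.242,"hand":1},{"tx":225,"ty":387,"tz":0,"twist":-0.242,"hand":1},{"tx":250,"ty":430,"tz":0,"twist":-0.242,"hand":1},{"tx":275,"ty":473,"tz":0,"twist":-0.242,"hand":1},{"tx":300,"ty":516,"tz":0,"twist":-0.242,"hand":1},{"tx":325,"ty":559,"tz":0,"twist":-0.242,"hand":1},{"tx":351,"ty":604,"tz":0,"twist":-0.242,"hand":1},{"tx":351,"ty":604,"tz":0,"twist":-0.242,"hand":1},{"tx":351,"ty":604,"tz":0,"twist":-0.242,"hand":1}]' 8
```

```text
time_s: 1.9
tcp_pos: [583.1, 198.2, 216.9]
tcp_rot: [3.141, 0.002, -0.086]
force: [-1.1, -0.7, -0.3]
finger_gap: 1.002
gripper_force: 0.0
```

```bash
python3 -m inch '[{"tx":0,"ty":0,"tz":-30,"twist":0,"hand":1},{"tx":0,"ty":0,"tz":-60,"twist":0,"hand":1},{"tx":0,"ty":0,"tz":-90,"twist":0,"hand":1},{"tx":0,"ty":0,"tz":-110,"twist":0,"hand":1},{"tx":0,"ty":0,"tz":-120,"twist":0,"hand":1},{"tx":0,"ty":0,"tz":-126,"twist":0,"hand":1},{"tx":0,"ty":0,"tz":-126,"twist":0,"hand":1},{"tx":0,"ty":0,"tz":-126,"twist":0,"hand":1}]' 6
python3 - <<'E'
from cell import viewer; import cv2, numpy as np
a=viewer.get_image("top")[:,:,::-1][140:240,130:260]; b=viewer.get_image("scene")[:,:,::-1][180:280,100:230]
cv2.imwrite("pics/pre.png",np.hstack([cv2.resize(i,None,fx=3,fy=3,interpolation=2) for i in(a,b)]))
E
```

```text
time_s: 2.7
tcp_pos: [583.8, 197.5, 93.1]
tcp_rot: [-3.141, -0.002, -0.087]
force: [0.0, -0.3, -0.6]
finger_gap: 1.0
gripper_force: 0.0
```

View pics/pre.png

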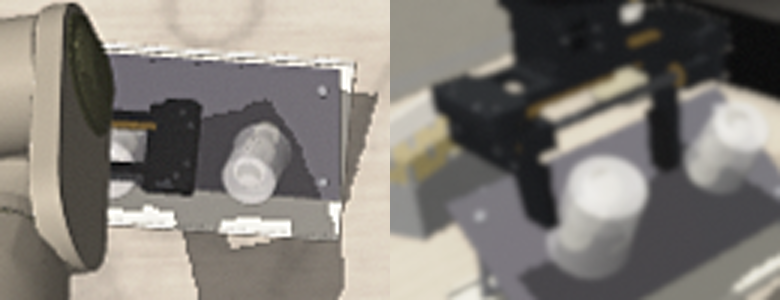

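Both fingers straddle the larger beaker in the scene crop, at (540,180) and (665,120), with the base disc centred near (607,182). I'll check this by projection before closing.

Run:
```python
from h import *
from cell import sensors
t=sensors.state()['tcp_pos'];q=[623.8,135,-0.087]
cr=lambda P:((proj("scene",P)-[100,180])*3+[390,0]).round()
print("tcp,grip",cr([t,t+[0,0,18.7]]))
y=Rz(-.087)@[0,1,0]
print("fingers open tips (inner)",cr([t+44*y,t-44*y]))
for o in(-4,-8,-12):print(o,"base,mouth",cr(plate(q,[(o,60,83),(o,60,11)])), plate(q,(o,60,83)).round(1))
```

```text
tcp,grip [[609. 218.]
 [605. 195.]]
fingers open tips (inner) [[555. 246.]
 [659. 193.]]
-4 base,mouth [[610. 183.]
 [582. 232.]] [[575.  199.5 124.9]]
-8 base,mouth [[613. 188.]
 [585. 237.]] [[571.8 199.8 122.5]]
-12 base,mouth [[616. 192.]
 [588. 241.]] [[568.7 200.  120. ]]
```

The open tips sit about 13 mm higher than the TCP model predicts, because the fingers swing on an arc. I'll lower 6 mm and close.

```bash
python3 -m inch '[{"tx":0,"ty":1,"tz":-4,"twist":0,"hand":1},{"tx":0,"ty":1,"tz":-4,"twist":0,"hand":0.75},{"tx":0,"ty":1,"tz":-4,"twist":0,"hand":0.65},{"tx":0,"ty":1,"tz":-4,"twist":0,"hand":0.55},{"tx":0,"ty":1,"tz":-4,"twist":0,"hand":0.5},{"tx":0,"ty":1,"tz":-4,"twist":0,"hand":0.45},{"tx":0,"ty":1,"tz":-4,"twist":0,"hand":0.45},{"tx":0,"ty":1,"tz":-4,"twist":0,"hand":0.45}]' 6
```

```text
time_s: 3.6
tcp_pos: [583.3, 198.7, 87.9]
tcp_rot: [-3.142, 0.0, -0.087]
force: [0.8, 0.2, -0.5]
finger_gap: 0.61
gripper_force: 6.0
```

```bash
python3 -m inch '[{"tx":-2,"ty":0,"tz":4,"twist":0,"hand":0.45},{"tx":-5,"ty":0,"tz":8,"twist":0,"hand":0.45},{"tx":-8,"ty":1,"tz":12,"twist":0,"hand":0.45},{"tx":-11,"ty":1,"tz":16,"twist":0,"hand":0.45},{"tx":-11,"ty":1,"tz":16,"twist":0,"hand":0.45}]'
```

```text
time_s: 4.1
tcp_pos: [572.3, 199.8, 104.7]
tcp_rot: [-3.141, -0.001, -0.087]
force: [-0.3, -0.1, -2.1]
finger_gap: 0.61
gripper_force: 6.0
```

```bash
python3 -m inch '[{"tx":-6,"ty":0,"tz":8,"twist":0,"hand":0.45},{"tx":-12,"ty":1,"tz":16,"twist":0,"hand":0.45},{"tx":-18,"ty":1,"tz":24,"twist":0,"hand":0.45},{"tx":-18,"ty":1,"tz":24,"twist":0,"hand":0.45}]'
```

```text
time_s: 4.5
tcp_pos: [554.2, 200.9, 129.6]
tcp_rot: [-3.141, -0.002, -0.087]
force: [0.7, -0.7, -0.6]
finger_gap: 0.61
gripper_force: 6.0
```

```bash
python3 -m inch '[{"tx":-6,"ty":0,"tz":8,"twist":0,"hand":0.45},{"tx":-12,"ty":1,"tz":16,"twist":0,"hand":0.45},{"tx":-18,"ty":1,"tz":24,"twist":0,"hand":0.45},{"tx":-24,"ty":2,"tz":32,"twist":0,"hand":0.45},{"tx":-31,"ty":2,"tz":40,"twist":0,"hand":0.45},{"tx":-31,"ty":2,"tz":45,"twist":0,"hand":0.45},{"tx":-31,"ty":2,"tz":45,"twist":0,"hand":0.45},{"tx":-31,"ty":2,"tz":45,"twist":0,"hand":0.45}]'
python3 - <<'E'
from cell import viewer; import cv2, numpy as np
a=viewer.get_image("top")[:,:,::-1][140:240,130:260]; b=viewer.get_image("scene")[:,:,::-1][160:290,100:270]
cv2.imwrite("pics/lift.png",cv2.resize(b,None,fx=4,fy=4,interpolation=2))
E
```

```text
time_s: 5.3
tcp_pos: [523.5, 202.6, 172.8]
tcp_rot: [3.142, 0.0, -0.087]
force: [-0.1, -0.1, -1.7]
finger_gap: 0.607
gripper_force: 6.0
```

View pics/lift.png

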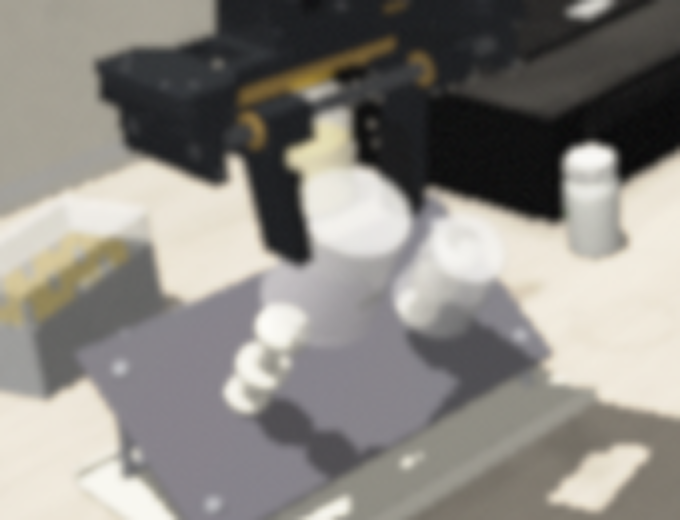

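The larger beaker is clear of its peg, held with its base near (360,215) and still tilted, and the small beaker is undisturbed. The tool can't tilt, so I'll rotate the beaker in the pads by dragging its lip on the open worktop.

```bash
python3 -m inch '[{"tx":-20,"ty":0,"tz":5,"twist":0,"hand":0.45},{"tx":-45,"ty":-5,"tz":10,"twist":0,"hand":0.45},{"tx":-60,"ty":-30,"tz":10,"twist":0,"hand":0.45},{"tx":-60,"ty":-60,"tz":10,"twist":0,"hand":0.45},{"tx":-60,"ty":-90,"tz":10,"twist":0,"hand":0.45},{"tx":-60,"ty":-120,"tz":10,"twist":0,"hand":0.45},{"tx":-60,"ty":-150,"tz":0,"twist":0,"hand":0.45},{"tx":-60,"ty":-180,"tz":-20,"twist":0,"hand":0.45},{"tx":-60,"ty":-210,"tz":-50,"twist":0,"hand":0.45},{"tx":-60,"ty":-240,"tz":-80,"twist":0,"hand":0.45},{"tx":-60,"ty":-255,"tz":-105,"twist":0,"hand":0.45},{"tx":-60,"ty":-262,"tz":-120,"twist":0,"hand":0.45},{"tx":-60,"ty":-262,"tz":-120,"twist":0,"hand":0.45},{"tx":-60,"ty":-262,"tz":-120,"twist":0,"hand":0.45}]'
python3 - <<'E'
from cell import viewer; import cv2, numpy as np
b=viewer.get_image("scene")[:,:,::-1][160:300,200:370]
cv2.imwrite("pics/tab.png",cv2.resize(b,None,fx=4,fy=4,interpolation=2))
E
```

```text
time_s: 6.8
tcp_pos: [463.6, -59.2, 53.2]
tcp_rot: [-3.141, 0.0, -0.087]
force: [0.5, -0.1, -1.5]
finger_gap: 0.615
gripper_force: 6.0
```

View pics/tab.png

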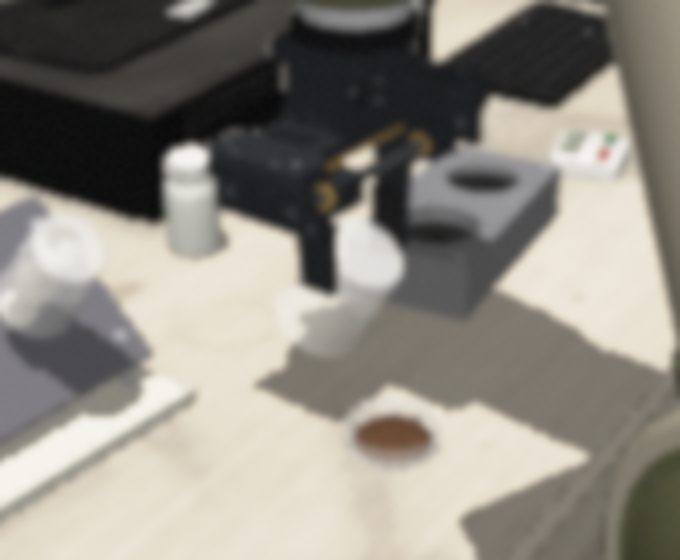

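The beaker hangs tilted over clear worktop, base at (370,255) and mouth at (305,320), with the petri dish well to the front. Now I'll feel for the worktop.

```bash
for i in 1; do python3 -m inch '[{"tx":0,"ty":0,"tz":-3,"twist":0,"hand":0.45},{"tx":0,"ty":0,"tz":-6,"twist":0,"hand":0.45},{"tx":0,"ty":0,"tz":-6,"twist":0,"hand":0.45}]'; python3 -m inch '[{"tx":0,"ty":0,"tz":-2,"twist":0,"hand":0.45},{"tx":0,"ty":0,"tz":-2,"twist":0,"hand":0.45}]';python3 -m inch '[{"tx":0,"ty":0,"tz":-2,"twist":0,"hand":0.45},{"tx":0,"ty":0,"tz":-2,"twist":0,"hand":0.45}]'; done
```

```text
time_s: 7.15
tcp_pos: [463.3, -59.0, 46.9]
tcp_rot: [-3.142, 0.0, -0.087]
force: [0.2, 0.1, -0.2]
finger_gap: 0.616
gripper_force: 6.0
time_s: 7.35
tcp_pos: [463.3, -59.2, 44.8]
tcp_rot: [-3.142, 0.0, -0.087]
force: [0.5, 0.5, -0.4]
finger_gap: 0.608
gripper_force: 6.0
time_s: 7.55
tcp_pos: [463.3, -59.3, 42.7]
tcp_rot: [-3.141, 0.0, -0.087]
force: [-0.7, -0.2, -0.9]
finger_gap: 0.613
gripper_force: 6.0
```

```bash
python3 -m inch '[{"tx":0,"ty":0,"tz":-2,"twist":0,"hand":0.45},{"tx":0,"ty":0,"tz":-2,"twist":0,"hand":0.45}]';python3 -m inch '[{"tx":0,"ty":0,"tz":-2,"twist":0,"hand":0.45},{"tx":0,"ty":0,"tz":-2,"twist":0,"hand":0.45}]'
```

```text
time_s: 7.75
tcp_pos: [463.3, -59.3, 40.7]
tcp_rot: [-3.141, 0.0, -0.087]
force: [-0.1, 0.1, -0.6]
finger_gap: 0.612
gripper_force: 6.0
time_s: 7.95
tcp_pos: [463.3, -59.3, 38.8]
tcp_rot: [-3.142, 0.0, -0.087]
force: [0.4, 0.3, -0.7]
finger_gap: 0.611
gripper_force: 6.0
```

```bash
for k in 1; do python3 -m inch '[{"tx":0,"ty":0,"tz":-1.5,"twist":0,"hand":0.45},{"tx":0,"ty":0,"tz":-1.5,"twist":0,"hand":0.45}]' | grep -E "force|pos|gap";python3 -m inch '[{"tx":0,"ty":0,"tz":-1.5,"twist":0,"hand":0.45},{"tx":0,"ty":0,"tz":-1.5,"twist":0,"hand":0.45}]' | grep -E "force|pos|gap"
python3 - <<'E'
from cell import viewer; import cv2
b=viewer.get_image("scene")[:,:,::-1]; cv2.imwrite("pics/t2.png",b)
E
done
```

```text
tcp_pos: [463.9, -59.5, 37.9]
force: [-0.2, 1.7, 4.9]
finger_gap: 0.612
gripper_force: 6.1
tcp_pos: [464.3, -59.6, 36.7]
force: [-0.4, 0.5, 7.2]
finger_gap: 0.611
gripper_force: 6.1
```

```bash
python3 -m inch '[{"tx":3,"ty":0,"tz":1,"twist":0,"hand":0.45},{"tx":6,"ty":-0.5,"tz":1,"twist":0,"hand":0.45},{"tx":9,"ty":-0.8,"tz":1,"twist":0,"hand":0.45},{"tx":12,"ty":-1,"tz":1,"twist":0,"hand":0.45}]'; python3 -m inch '[{"tx":3,"ty":0,"tz":0,"twist":0,"hand":0.45},{"tx":6,"ty":-0.5,"tz":0,"twist":0,"hand":0.45},{"tx":6,"ty":-0.5,"tz":0,"twist":0,"hand":0.45}]'
```

```text
time_s: 8.8
tcp_pos: [475.5, -60.3, 36.7]
tcp_rot: [-3.141, 0.0, -0.087]
force: [-0.7, 0.2, -1.4]
finger_gap: 0.613
gripper_force: 6.0
time_s: 9.1
tcp_pos: [481.7, -60.9, 36.8]
tcp_rot: [3.142, -0.0, -0.087]
force: [-0.2, 0.4, -0.7]
finger_gap: 0.613
gripper_force: 6.0
```

```bash
cat > tilt.py <<'E'
from h import *
import sys
from cell import sensors
def model_mask(tcp,yaw,th,s=20.,dz=20.4):
    a=np.linspace(0,2*np.pi,60);d=np.array([np.sin(th),0,-np.cos(th)]);e=np.array([np.cos(th),0,np.sin(th)])
    P=[]
    for t,r in((-s,26),(72-s,29)): P+= [t*d+r*(np.cos(x)*e+np.sin(x)*np.array([0,1,0])) for x in a]
    P=(Rz(yaw)@np.array(P).T).T+tcp+[0,0,dz]
    m=np.zeros((420,560),np.uint8);cv2.fillConvexPoly(m,cv2.convexHull(np.int32(proj("scene",P).round())),1);return m
def measure(im,tcp,yaw):
    h=cv2.cvtColor(im,cv2.COLOR_BGR2HSV);w=((h[...,1]<32)&(h[...,2]>120)).astype(np.uint8)
    roi=np.zeros_like(w)
    u,v=proj("scene",tcp)[0].astype(int);roi[v-35:v+35,u-35:u+35]=1;w&=roi
    best=[]
    for deg in range(-20,91,5):
        m=model_mask(tcp,yaw,np.radians(deg));best.append((round((w&m).sum()/max(1,(w|m).sum()),2),deg))
    print(w.sum(),sorted(best)[-6:])
if __name__=="__main__":
    b=cv2.resize(cv2.imread("pics/tab.png"),(170,140),interpolation=cv2.INTER_AREA);f=np.full((420,560,3),0,np.uint8);f[160:300,200:370]=b
    measure(f,np.array([463.6,-59.2,53.2]),-.087)
    measure(cv2.imread("pics/t2.png"),np.array([464.3,-59.6,36.7]),-.087)
    st=sensors.state();im=np.ascontiguousarray(viewer.get_image("scene")[:,:,::-1]);measure(im,st['tcp_pos'],st['tcp_rot'][2])
E
python3 tilt.py
```

```text
2439 [(np.float64(0.25), 20), (np.float64(0.25), 40), (np.float64(0.25), 45), (np.float64(0.26), 25), (np.float64(0.26), 30), (np.float64(0.26), 35)]
2408 [(np.float64(0.25), 20), (np.float64(0.25), 40), (np.float64(0.25), 45), (np.float64(0.26), 25), (np.float64(0.26), 30), (np.float64(0.26), 35)]
2476 [(np.float64(0.24), 40), (np.float64(0.25), 10), (np.float64(0.25), 15), (np.float64(0.25), 25), (np.float64(0.25), 30), (np.float64(0.26), 20)]
```

Run:
```python
import cv2,numpy as np
b=cv2.resize(cv2.imread("pics/tab.png"),(170,140),interpolation=cv2.INTER_AREA)
h=cv2.cvtColor(b,cv2.COLOR_BGR2HSV)
for n,(x,y) in dict(base=(368,255),body=(340,310),mouth=(300,310),wood=(250,330),wood2=(230,270),shadow=(330,385),shadow2=(440,340)).items(): print(n,h[y//4,x//4],b[y//4,x//4])
```

```text
base [ 15   5 223] [219 221 223]
body [ 20  18 166] [154 162 166]
mouth [ 22  17 226] [211 222 226]
wood [ 21  25 233] [210 226 233]
wood2 [ 19  21 235] [216 228 235]
shadow [ 18  31 122] [107 116 122]
shadow2 [ 19  33 124] [108 118 124]
```

```bash
sed -i 's/(h\[...,1\]<32)&(h\[...,2\]>120)/(h[...,1]<20)\&(h[...,2]>135)/; s/range(-20,91,5)/range(-20,91,4)/' tilt.py; sed -i 's/    best=\[\]/    w=cv2.medianBlur(w,3);best=[]/' tilt.py; python3 tilt.py
```

```text
687 [(np.float64(0.48), 28), (np.float64(0.48), 48), (np.float64(0.5), 32), (np.float64(0.5), 36), (np.float64(0.5), 40), (np.float64(0.5), 44)]
606 [(np.float64(0.54), 48), (np.float64(0.55), 28), (np.float64(0.56), 44), (np.float64(0.57), 32), (np.float64(0.57), 36), (np.float64(0.57), 40)]
687 [(np.float64(0.52), 40), (np.float64(0.53), 20), (np.float64(0.53), 24), (np.float64(0.53), 28), (np.float64(0.53), 36), (np.float64(0.54), 32)]
```

The tilt fell from about 40° to about 30°, so the drag works. I'll repeat it with slightly more preload.

```bash
python3 -m inch '[{"tx":2,"ty":0,"tz":-1,"twist":0,"hand":0.45},{"tx":4,"ty":0,"tz":-2,"twist":0,"hand":0.45},{"tx":6,"ty":-0.5,"tz":-2,"twist":0,"hand":0.45},{"tx":8,"ty":-0.5,"tz":-2,"twist":0,"hand":0.45}]' 4 | grep -E "force|pos"; python3 -m inch '[{"tx":2,"ty":0,"tz":-0.5,"twist":0,"hand":0.45},{"tx":4,"ty":0,"tz":-1,"twist":0,"hand":0.45},{"tx":6,"ty":-0.5,"tz":-1.5,"twist":0,"hand":0.45},{"tx":8,"ty":-0.5,"tz":-2,"twist":0,"hand":0.45}]' 4 | grep -E "force|pos"; sed -i '/__main__/,$d' tilt.py
cat >> tilt.py <<'E'
if __name__=="__main__":
    st=sensors.state();im=np.ascontiguousarray(viewer.get_image("scene")[:,:,::-1]);measure(im,st['tcp_pos'],st['tcp_rot'][2])
E
python3 tilt.py
```

```text
tcp_pos: [489.4, -61.2, 34.8]
force: [0.2, -0.3, -1.0]
gripper_force: 4.0
tcp_pos: [497.4, -61.8, 32.7]
force: [0.3, -0.5, 0.1]
gripper_force: 4.0
729 [(np.float64(0.53), 0), (np.float64(0.53), 4), (np.float64(0.53), 12), (np.float64(0.54), 8), (np.float64(0.54), 16), (np.float64(0.54), 20)]
```

```bash
python3 -m inch '[{"tx":2,"ty":0,"tz":-0.5,"twist":0,"hand":0.45},{"tx":4,"ty":0,"tz":-1,"twist":0,"hand":0.45},{"tx":6,"ty":-0.5,"tz":-1.5,"twist":0,"hand":0.45},{"tx":8,"ty":-0.5,"tz":-2,"twist":0,"hand":0.45}]' 4 | grep -E "force|pos"; python3 tilt.py; python3 -m inch '[{"tx":1,"ty":0,"tz":-1,"twist":0,"hand":0.45},{"tx":2,"ty":0,"tz":-2,"twist":0,"hand":0.45},{"tx":2,"ty":0,"tz":-2,"twist":0,"hand":0.45}]' 4 | grep -E "force|pos";python3 tilt.py
```

```text
tcp_pos: [505.6, -62.4, 30.9]
force: [0.8, -0.1, -0.4]
gripper_force: 4.0
730 [(np.float64(0.55), -4), (np.float64(0.55), 0), (np.float64(0.55), 16), (np.float64(0.56), 4), (np.float64(0.56), 8), (np.float64(0.56), 12)]
tcp_pos: [508.0, -62.7, 29.3]
force: [1.1, -2.0, 3.2]
gripper_force: 4.1
720 [(np.float64(0.55), -4), (np.float64(0.55), 16), (np.float64(0.56), 0), (np.float64(0.56), 4), (np.float64(0.56), 8), (np.float64(0.56), 12)]
```

```bash
python3 -m inch '[{"tx":0,"ty":0,"tz":-1,"twist":0,"hand":0.45},{"tx":0,"ty":0,"tz":-2,"twist":0,"hand":0.45},{"tx":0,"ty":0,"tz":-2,"twist":0,"hand":0.45}]' 4 | grep -E "force|pos"; python3 -m inch '[{"tx":0,"ty":0,"tz":-1,"twist":0,"hand":0.45},{"tx":0,"ty":0,"tz":-1,"twist":0,"hand":0.45}]' 4 | grep -E "force|pos|gap"; python3 tilt.py; python3 -c "
from cell import viewer;import cv2
cv2.imwrite('pics/up.png',cv2.resize(viewer.get_image('scene')[160:300,200:370,::-1],None,fx=4,fy=4,interpolation=2))"
```

```text
tcp_pos: [507.7, -62.7, 27.3]
force: [1.3, -3.0, 4.0]
gripper_force: 4.1
tcp_pos: [507.7, -62.7, 26.3]
force: [0.4, -2.8, 3.8]
finger_gap: 0.615
gripper_force: 4.1
683 [(np.float64(0.53), 20), (np.float64(0.54), 0), (np.float64(0.54), 16), (np.float64(0.55), 4), (np.float64(0.55), 8), (np.float64(0.55), 12)]
```

View pics/up.png

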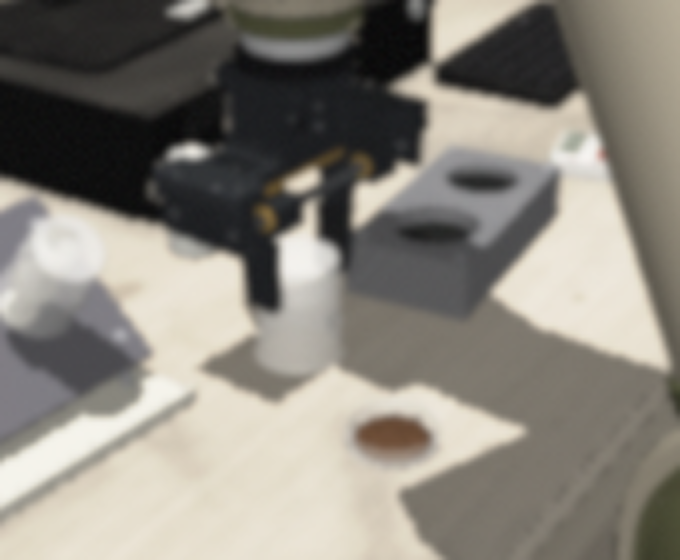

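The beaker now stands upright on the worktop between the fingers, at about (300,310) in the crop. I'll let go, re-grip higher, and do so a second time after a quarter turn so it is centred on both axes.

```bash
python3 -m inch '[{"tx":0,"ty":0,"tz":2,"twist":0,"hand":0.64},{"tx":0,"ty":0,"tz":2,"twist":0,"hand":0.75},{"tx":0,"ty":0,"tz":2,"twist":0,"hand":0.9},{"tx":0,"ty":0,"tz":2,"twist":0,"hand":0.9},{"tx":0,"ty":0,"tz":10,"twist":0,"hand":0.9},{"tx":0,"ty":0,"tz":10,"twist":0,"hand":0.75},{"tx":0,"ty":0,"tz":10,"twist":0,"hand":0.65},{"tx":0,"ty":0,"tz":10,"twist":0,"hand":0.58},{"tx":0,"ty":0,"tz":10,"twist":0,"hand":0.5},{"tx":0,"ty":0,"tz":10,"twist":0,"hand":0.5}]' 5; python3 -c "
from cell import sensors;print(sensors.state()['joint_pos'])"; python3 tilt.py
```

```text
time_s: 12.45
tcp_pos: [507.3, -62.3, 35.9]
tcp_rot: [-3.142, 0.0, -0.087]
force: [0.3, 0.0, 0.8]
finger_gap: 0.607
gripper_force: 5.0
[-3.51721721e-01  5.07499916e-01  1.74358974e+00  1.35363007e-05
  8.90652721e-01  1.30626350e+00]
759 [(np.float64(0.54), -12), (np.float64(0.54), -4), (np.float64(0.54), 8), (np.float64(0.55), -8), (np.float64(0.55), 0), (np.float64(0.55), 4)]
```

```bash
python3 -m inch '[{"tx":0,"ty":0,"tz":0,"twist":0,"hand":0.65},{"tx":0,"ty":0,"tz":0,"twist":0,"hand":0.8},{"tx":0,"ty":0,"tz":0,"twist":0,"hand":0.95},{"tx":0,"ty":0,"tz":0,"twist":0.14,"hand":0.95},{"tx":0,"ty":0,"tz":0,"twist":0.28,"hand":0.95},{"tx":0,"ty":0,"tz":0,"twist":0.42,"hand":0.95},{"tx":0,"ty":0,"tz":0,"twist":0.56,"hand":0.95},{"tx":0,"ty":0,"tz":0,"twist":0.7,"hand":0.95},{"tx":0,"ty":0,"tz":0,"twist":0.84,"hand":0.95},{"tx":0,"ty":0,"tz":0,"twist":0.98,"hand":0.95},{"tx":0,"ty":0,"tz":0,"twist":1.12,"hand":0.95},{"tx":0,"ty":0,"tz":0,"twist":1.26,"hand":0.95},{"tx":0,"ty":0,"tz":0,"twist":1.4,"hand":0.95},{"tx":0,"ty":0,"tz":0,"twist":1.57,"hand":0.95},{"tx":0,"ty":0,"tz":0,"twist":1.57,"hand":0.85},{"tx":0,"ty":0,"tz":0,"twist":1.57,"hand":0.72},{"tx":0,"ty":0,"tz":0,"twist":1.57,"hand":0.64},{"tx":0,"ty":0,"tz":0,"twist":1.57,"hand":0.58},{"tx":0,"ty":0,"tz":0,"twist":1.57,"hand":0.5},{"tx":0,"ty":0,"tz":0,"twist":1.57,"hand":0.5}]' 10
```

```text
time_s: 14.5
tcp_pos: [507.4, -62.3, 35.9]
tcp_rot: [3.141, 0.0, 1.482]
force: [0.3, -0.2, 0.8]
finger_gap: 0.603
gripper_force: 10.0
```

Run:
```python
from h import *
for n,f,c0 in(("top","top0",((323,231),(354.5,227.5))),("scene","scene0",((308.5,216),))):
    im=cv2.imread(f"pics/{f}.png");g=cv2.cvtColor(im,cv2.COLOR_BGR2GRAY)
    for c in c0:
        x,y=map(int,c);r=17;p=cv2.resize(g[y-r:y+r,x-r:x+r],None,fx=4,fy=4,interpolation=2)
        _,m=cv2.threshold(p,0,255,cv2.THRESH_BINARY_INV+cv2.THRESH_OTSU)
        k,l,st,ce=cv2.connectedComponentsWithStats(m);i=l[2*r*2,2*r*2]
        ct=cv2.findContours((l==i).astype(np.uint8),0,1)[0][0];e=cv2.fitEllipse(ct)
        uv=(np.array(e[0])+.5)/4-.5+[x-r,y-r]
        print(n,uv.round(2),"axes px",np.round(np.array(e[1])/4,1),ray_z(n,uv,42).round(1),"mm/px",round((ray_z(n,uv+[1,0],42)-ray_z(n,uv,42))[1],2))
```

```text
top [322.91 231.5 ] axes px [22.9 23.1] [ 485.9 -198.    42. ] mm/px -2.66
top [354.42 227.47] axes px [19.7 20.3] [ 494.8 -282.4   42. ] mm/px -2.66
scene [309.6  217.66] axes px [32.  41.9] [ 474.8 -186.8   42. ] mm/px -1.48
```

```bash
python3 -m inch '[{"tx":0,"ty":0,"tz":8,"twist":0,"hand":0.5},{"tx":0,"ty":0,"tz":25,"twist":0,"hand":0.5},{"tx":0,"ty":0,"tz":45,"twist":0,"hand":0.5},{"tx":0,"ty":0,"tz":60,"twist":0,"hand":0.5},{"tx":-3,"ty":-20,"tz":62,"twist":0,"hand":0.5},{"tx":-8,"ty":-45,"tz":62,"twist":0,"hand":0.5},{"tx":-12,"ty":-70,"tz":62,"twist":0,"hand":0.5},{"tx":-16,"ty":-95,"tz":62,"twist":0,"hand":0.5},{"tx":-19,"ty":-115,"tz":62,"twist":0,"hand":0.5},{"tx":-21,"ty":-130,"tz":62,"twist":0,"hand":0.5},{"tx":-21.7,"ty":-135.7,"tz":58,"twist":0,"hand":0.5},{"tx":-21.7,"ty":-135.7,"tz":52,"twist":0,"hand":0.5},{"tx":-21.7,"ty":-135.7,"tz":47,"twist":0,"hand":0.5},{"tx":-21.7,"ty":-135.7,"tz":45,"twist":0,"hand":0.5},{"tx":-21.7,"ty":-135.7,"tz":45,"twist":0,"hand":0.5},{"tx":-21.7,"ty":-135.7,"tz":45,"twist":0,"hand":0.5}]'; python3 tilt.py; python3 -m inch '[{"tx":0,"ty":0,"tz":-1,"twist":0,"hand":0.5},{"tx":0,"ty":0,"tz":-2,"twist":0,"hand":0.5},{"tx":0,"ty":0,"tz":-2,"twist":0,"hand":0.5}]'|grep -E "pos|force"; python3 -m inch '[{"tx":0,"ty":0,"tz":-1,"twist":0,"hand":0.5},{"tx":0,"ty":0,"tz":-1,"twist":0,"hand":0.5}]'|grep -E "pos|force"
```

```text
time_s: 16.1
tcp_pos: [485.8, -197.7, 81.0]
tcp_rot: [3.142, 0.0, 1.483]
force: [0.8, 0.2, -0.2]
finger_gap: 0.601
gripper_force: 10.0
579 [(np.float64(0.59), 8), (np.float64(0.6), 12), (np.float64(0.6), 16), (np.float64(0.6), 24), (np.float64(0.61), 20), (np.float64(0.61), 28)]
tcp_pos: [485.6, -198.0, 78.8]
force: [0.8, 0.0, -0.4]
gripper_force: 10.0
tcp_pos: [485.6, -198.0, 77.8]
force: [0.7, 0.1, -0.9]
gripper_force: 10.0
```

```bash
python3 -m inch '[{"tx":0,"ty":0,"tz":-1,"twist":0,"hand":0.5},{"tx":0,"ty":0,"tz":-1,"twist":0,"hand":0.5}]'|grep -E "pos|force"; python3 -m inch '[{"tx":0,"ty":0,"tz":-1,"twist":0,"hand":0.5},{"tx":0,"ty":0,"tz":-1,"twist":0,"hand":0.5}]'|grep -E "pos|force"
```

```text
tcp_pos: [485.6, -198.0, 76.8]
force: [-0.4, 0.7, 0.0]
gripper_force: 10.0
tcp_pos: [485.6, -198.0, 75.8]
force: [-0.3, -1.0, -0.1]
gripper_force: 10.0
```

```bash
python3 -m inch '[{"tx":0,"ty":0,"tz":-1,"twist":0,"hand":0.5},{"tx":0,"ty":0,"tz":-1,"twist":0,"hand":0.5}]'|grep -E "pos|force"; python3 -m inch '[{"tx":0,"ty":0,"tz":-1,"twist":0,"hand":0.5},{"tx":0,"ty":0,"tz":-1,"twist":0,"hand":0.5}]'|grep -E "pos|force"
```

```text
tcp_pos: [485.6, -198.0, 74.8]
force: [-0.6, -0.0, -0.4]
gripper_force: 10.0
tcp_pos: [485.6, -198.0, 73.8]
force: [-0.8, 0.4, -1.3]
gripper_force: 10.0
```

```bash
python3 -m inch '[{"tx":0,"ty":0,"tz":-1,"twist":0,"hand":0.5},{"tx":0,"ty":0,"tz":-1,"twist":0,"hand":0.5}]'|grep -E "pos|force"
```

```text
tcp_pos: [485.6, -198.0, 72.8]
force: [-0.3, 0.3, -0.6]
gripper_force: 10.0
```

```bash
python3 -m inch '[{"tx":0,"ty":0,"tz":-1,"twist":0,"hand":0.5},{"tx":0,"ty":0,"tz":-1,"twist":0,"hand":0.5}]'|grep -E "pos|force:"; python3 -m inch '[{"tx":0,"ty":0,"tz":-0.7,"twist":0,"hand":0.5},{"tx":0,"ty":0,"tz":-0.7,"twist":0,"hand":0.5}]'|grep -E "pos|force:"
```

```text
tcp_pos: [485.6, -198.0, 71.8]
force: [-1.2, 0.4, -0.8]
gripper_force: 10.0
tcp_pos: [485.6, -198.0, 71.1]
force: [0.1, -0.6, -1.2]
gripper_force: 10.0
```

```bash
python3 -m inch '[{"tx":0,"ty":0,"tz":-0.8,"twist":0,"hand":0.5},{"tx":0,"ty":0,"tz":-0.8,"twist":0,"hand":0.5}]'|grep -E "pos|force:"
```

```text
tcp_pos: [485.6, -198.0, 70.3]
force: [0.4, 1.3, -1.1]
gripper_force: 10.0
```

```bash
python3 -m inch '[{"tx":0,"ty":0,"tz":-0.8,"twist":0,"hand":0.5},{"tx":0,"ty":0,"tz":-0.8,"twist":0,"hand":0.5}]'|grep -E "pos|force:"
```

```text
tcp_pos: [485.6, -198.0, 69.5]
force: [-0.8, -0.2, -0.5]
gripper_force: 10.0
```

```bash
python3 -m inch '[{"tx":0,"ty":0,"tz":-0.8,"twist":0,"hand":0.5},{"tx":0,"ty":0,"tz":-0.8,"twist":0,"hand":0.5}]'|grep -E "pos|force:"; python3 -m inch '[{"tx":0,"ty":0,"tz":-0.8,"twist":0,"hand":0.5},{"tx":0,"ty":0,"tz":-0.8,"twist":0,"hand":0.5}]'
```

```text
tcp_pos: [485.6, -198.0, 68.7]
force: [-0.3, 0.8, -1.4]
gripper_force: 10.0
time_s: 18.85
tcp_pos: [485.6, -198.0, 67.9]
tcp_rot: [-3.141, -0.0, 1.483]
force: [-0.6, 0.6, -0.6]
finger_gap: 0.606
gripper_force: 10.0
```

```bash
python3 -m inch '[{"tx":0,"ty":0,"tz":-0.8,"twist":0,"hand":0.5},{"tx":0,"ty":0,"tz":-0.8,"twist":0,"hand":0.5}]'|grep -E "pos|force:"
```

```text
tcp_pos: [485.6, -198.0, 67.1]
force: [-1.1, -0.1, -0.8]
gripper_force: 10.0
```

```bash
python3 -m inch '[{"tx":0,"ty":0,"tz":-0.8,"twist":0,"hand":0.5},{"tx":0,"ty":0,"tz":-0.8,"twist":0,"hand":0.5}]'|grep -E "pos|force:"
```

```text
tcp_pos: [485.7, -198.0, 66.3]
force: [-0.3, 0.0, -0.8]
gripper_force: 10.0
```

```bash
python3 -m inch '[{"tx":0,"ty":0,"tz":-0.8,"twist":0,"hand":0.5},{"tx":0,"ty":0,"tz":-0.8,"twist":0,"hand":0.5}]'|grep -E "pos|force:"; python3 -m inch '[{"tx":0,"ty":0,"tz":-0.8,"twist":0,"hand":0.5},{"tx":0,"ty":0,"tz":-0.8,"twist":0,"hand":0.5}]'|grep -E "pos|force:"
```

```text
tcp_pos: [485.6, -198.0, 65.5]
force: [-0.5, -1.2, -0.8]
gripper_force: 10.0
tcp_pos: [485.7, -198.0, 64.7]
force: [-0.6, -0.6, -1.0]
gripper_force: 10.0
```

```bash
python3 -m inch '[{"tx":0,"ty":0,"tz":-0.8,"twist":0,"hand":0.5},{"tx":0,"ty":0,"tz":-0.8,"twist":0,"hand":0.5}]'|grep -E "pos|force:"; python3 -m inch '[{"tx":0,"ty":0,"tz":-0.8,"twist":0,"hand":0.5},{"tx":0,"ty":0,"tz":-0.8,"twist":0,"hand":0.5}]'|grep -E "pos|force:"
```

```text
tcp_pos: [485.7, -198.0, 64.0]
force: [-0.7, 0.6, -0.1]
gripper_force: 10.0
tcp_pos: [485.7, -198.1, 63.3]
force: [-0.3, -0.7, 1.3]
gripper_force: 10.0
```

```bash
for i in 1 ; do python3 -m inch '[{"tx":0,"ty":0,"tz":0,"twist":0,"hand":0.5}]'|grep -E "pos|force:"; python3 -m inch '[{"tx":0,"ty":0,"tz":0,"twist":0,"hand":0.5}]'|grep -E "pos|force:"; done
```

```text
tcp_pos: [485.7, -198.1, 63.3]
force: [0.4, 0.3, 1.4]
gripper_force: 10.0
tcp_pos: [485.7, -198.1, 63.3]
force: [-0.3, -0.6, 1.3]
gripper_force: 10.0
```

The pad is touched at about 2 N, roughly 1.4 mm of travel. I'll back off 0.6 mm, then release and go straight up.

```bash
python3 -m inch '[{"tx":0,"ty":0,"tz":0.6,"twist":0,"hand":0.5},{"tx":0,"ty":0,"tz":0.6,"twist":0,"hand":0.5}]'|grep -E "force:"; python3 -m inch '[{"tx":0,"ty":0,"tz":0,"twist":0,"hand":0.6},{"tx":0,"ty":0,"tz":0,"twist":0,"hand":0.62},{"tx":0,"ty":0,"tz":0,"twist":0,"hand":0.66},{"tx":0,"ty":0,"tz":0,"twist":0,"hand":0.75},{"tx":0,"ty":0,"tz":0,"twist":0,"hand":0.9},{"tx":0,"ty":0,"tz":0,"twist":0,"hand":1},{"tx":0,"ty":0,"tz":0,"twist":0,"hand":1},{"tx":0,"ty":0,"tz":10,"twist":0,"hand":1},{"tx":0,"ty":0,"tz":30,"twist":0,"hand":1},{"tx":0,"ty":0,"tz":60,"twist":0,"hand":1},{"tx":0,"ty":0,"tz":100,"twist":0,"hand":1},{"tx":0,"ty":0,"tz":120,"twist":0,"hand":1},{"tx":0,"ty":0,"tz":120,"twist":0,"hand":1},{"tx":0,"ty":0,"tz":120,"twist":0,"hand":1}]' 3
```

```text
force: [0.7, -0.4, -0.2]
gripper_force: 10.0
time_s: 21.85
tcp_pos: [485.5, -197.9, 183.5]
tcp_rot: [-3.141, -0.0, 1.483]
force: [-0.2, -0.1, -1.5]
finger_gap: 1.001
gripper_force: 0.0
```

Run:
```python
from tilt import *
im=np.ascontiguousarray(viewer.get_image("scene")[:,:,::-1])
h=cv2.cvtColor(im,cv2.COLOR_BGR2HSV)
a=np.linspace(0,2*np.pi,60);P=np.array([[485.6+r*np.cos(x),-198+r*np.sin(x),z] for r,z in((26,99.),(27.9,53.)) for x in a])
hull=cv2.convexHull(np.int32(proj("scene",P).round()));m=np.zeros((420,560),np.uint8);cv2.fillConvexPoly(m,hull,1)
x,y,w,k=cv2.boundingRect(hull);print("box",x,y,w,k)
sub=h[y-4:y+k+4,x-5:x+w+5,2];mm=m[y-4:y+k+4,x-5:x+w+5]
for r in range(0,sub.shape[0],2):print(' '.join(f"{v:3d}{'*' if q else ' '}" for v,q in zip(sub[r,::2],mm[r,::2])))
```

```text
box 298 193 21 24
221  224  226  226  223  219  213  213  217  218  217  219  219  219  219  218 
226  228  228  225  222  215  211  216  219  219  220  220  219  220  219  217 
228  228  228  226  220  216* 220* 223* 224* 223* 224* 220* 216  216  212  213 
227  228  227  225* 226* 231* 234* 236* 236* 236* 234* 228* 218* 206  205  207 
229  228  226  224* 231* 237* 239* 240* 239* 236* 232* 229* 219* 176  167  179 
229  229  228  221* 225* 236* 239* 239* 234* 230* 227* 222* 200* 133   95  104 
231  231  231  220* 207* 223* 228* 224* 221* 220* 213* 199* 169* 119   91   90 
233  233  232  219* 201* 206* 202* 200* 202* 199* 189* 176* 152*  96   64   70 
234  233  231  216* 191* 191* 193* 196* 198* 194* 181* 167* 142*  76   26   28 
233  229  213  186* 178* 185* 190* 194* 195* 191* 181* 166* 139*  79   41   41 
222  195  158  159* 177* 185* 185* 184* 185* 181* 173* 162* 142*  97   74   73 
157  143  148  158* 172* 176* 176* 178* 179* 175* 169* 163* 147* 105   79   78 
138  145  143  142* 159* 169* 173* 175* 177* 173* 168* 162* 142*  99   79   78 
149  149  128  124  152* 157* 157* 156* 157* 155* 156* 152* 134   90   76   77 
151  150  136  123  129  127  129  129  130  128  126  127  121   86   75   78 
147  148  147  142  133  128  128  129  129  127  124  125  129  107   80   77
```

The beaker stands upright in the pocket, matching the predicted outline within about a pixel. It is released and the robot is clear of it.

```bash
python3 -c "
from cell import job_done;print(job_done())"
```

```text
the job is handed in; nothing more can be done
None
```

The larger beaker rests mouth down in the caddy's wide pocket, lowered until it just touched the pad (about 1.4 mm of travel) and then released; the job is handed in, the judge's verdict was not shown, and I did not re-check the smaller beaker or the other items at the end.

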